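# Bolt down the pressure pan's lid

## Robot

A 7-joint arm with a two-finger parallel gripper is mounted at the origin on the work surface. World frame = base frame: x ahead of the robot, y to its left, z up, the work surface at z = 0. Lengths are in m, angles in rad, forces in N, time in s.
With the tool pointing down it reaches from about 0.4 to 0.85 m from the base axis. Payload 4.5 kg.
Tool frame: the origin (TCP) lies midway between the tips of the shut fingers; the grasp point (between the pads) lies 19 mm behind it; z points along the fingers, y is the line along which they close (so a half turn about z gives the same grasp; the last joint's range is limited). The gripper opens to 85 mm and grips with 20 to 120 N. Pads are 22 mm wide; open, the fingers measure 114 mm over their backs; the gripper's body (76 mm by 85 mm) begins 54 mm behind the grasp point. The pads swing forward as they close: fully open they stand 13 mm farther back than shut.
Start: joints at [1.315, 0.689, -0.195, 1.565, 0.157, 0.902, -0.215], TCP at [0.179, -0.599, 0.231] pointing down, gripper open.
Joint ranges: [-3.01, 3.01], [-0.46, 2.08], [-1.47, 1.51], [0.13, 2.56], [-1, 4.14], [0.04, 2.09], [-2.66, 2.66]. Speed limits (rad/s): [2.57, 2.57, 3.14, 3.14, 3.14, 3.14, 3.14].

## Interface

Orientations are given as a unit quaternion [x, y, z, w].
In Python, from workcell import readout, imaging, job gives the robot as it stands.
- The arm moves only by the tool step_arm, never from a script. Its argument "motion" is one flat list of numbers, 5 for each row, row after row: the shift along the tool's x, y, z normalised to -1 to 1, where 1 is 0.1 m, then the turn about the tool's z normalised to -1 to 1, where 1 is 6 degrees, then the gripper command: -1 is shut, 1 is fully open, values between are in proportion. A call has 1 to 10 rows; each row shifts and turns the commanded pose from where the row before left it, along the tool's axes as they then stand; what a row does not reach is not made up. A row lasts 1/10 s, in which the tool goes at most 50 mm and 8.59 degrees, less where a joint would pass 70% of its speed; a pose out of reach is approached as far as the arm can. A call with a number of a shift or a turn outside -1 to 1 is refused whole. A call with a gripper value outside its range is refused whole. The fingers move at their own pace and stop on an object; "force" is the grip in N (left out, the last holds). Time passes only in rows, so rows that do not move let the fingers close. It gives the time, the measured TCP pose, the force, the opening and the grip force at its end, in the units of the state.
- readout.get_state(): the state, without advancing time (a new reading comes with each control period).
- imaging.get_image(name): name is "side" or "top"; returns a dict with "color" (384x512x3 uint8, red, green, blue), "mtx" (3x3 intrinsics, pixels), "D" ([k1, k2, p1, p2, k3] as OpenCV has them; the pictures are not rectified), "rvec" (rotation vector, rad) and "tvec" (3), from world to camera coordinates, as OpenCV has them. Camera axes: x right, y down, z forward; pixel columns grow to the right and rows downward; lengths in m; the calibration is good to about 2 mm. A picture is of the moment at which its call begins. There is no depth.
- job.job_done(): hands the job in; it is judged then, once.
The state is a dict: "time": time; "joint_positions": joint angles; "joint_vel": joint speeds; "effort": joint torques, N m; "tool_pos": TCP position; "eef_rot": TCP orientation; "ft_force": force on the tool from outside, world axes, zero at the start; "torque": the same for the moment, N m; "gripper_width": opening from 0.0 (shut) to 1.0 (fully open); "finger_force": force on a finger pad.
Only numpy, scipy, OpenCV 4.12 (cv2) and the standard library are available. Lean on these libraries where they do the work, as an engineer would, in place of code of your own. Each camera call takes 0.05 s, during which the arm holds its last target. There are 200 camera calls.

## Task

Take the socket key and tighten the four square nuts on the pressure pan's lid crosswise, each time going from one to the one opposite: a first round of about an eighth of a turn clockwise each, then a second crosswise round in which each nut is turned until you feel it come up hard and nipped up about 15 degrees beyond that, but never 25 degrees, which strips the thread. Turn the nuts only with the key, then leave it standing upright on its cork disc, disturbing nothing else.

Things in the scene. Friction and masses are not known exactly. Their poses are not given: they have to be found in the camera images.
- pan: Low pressure pan, fixed, 226 mm across; origin under its centre, z up. Its steel lid's flat rim is 120 mm above the counter; a black knob in the lid's middle reaches 141 mm. Side grips reach 150 mm out along the pan's +x and -x. Nuts 1 to 4 stand 80 mm from the centre at 45, 135, 225, 315 degrees from the pan's x axis (counter-clockwise from above): 1 is opposite 3, 2 opposite 4.
- key_grip (a point): Loose socket key, 114 mm tall, about 0.28 kg, standing socket down on the cork disc. The point is the centre of its black grip, 91 mm above the foot; z up. The grip is a flat upright bar: 50 mm along the key's x, 16 mm thick along its y (take it across this), 46 mm tall (68 to 114 mm above the foot). Below it is a round shank 16 mm thick.
- key_foot (a point): Centre of the key's underside, the mouth of its socket (same axes as the grip). The steel socket is a square 32 mm outside and 28 mm tall, open below: a square hole 22.5 mm wide and 20 mm deep, sides along the key's x and y. It fits a nut at any quarter turn, with about 8 degrees of play each way.
- rest: Fixed cork disc, 100 mm across and 8 mm thick, on which the key stands at the start and must stand at the end; origin at the centre of its underside.
- nut1_top (a point): Clamp nut 1: dark steel square head 20 mm across flats, standing on the lid, its top 16 mm above the rim, the upper 6 mm tapering to 16 mm; the stud's end shows 2 mm above it. The point is on its axis, 15 mm above the lid's rim; x and y are square to its flats, z up. With the key fully on, the key's foot rests on the lid's rim around the nut.
- nut1_corner (a point): A top corner of nut 1, 14.1 mm from its axis, at 45 degrees between the nut's x and y; turns with the nut. From its start the nut runs clockwise by 52 to 75 degrees against a steady 0.1 N m, then comes up hard; how far differs for each nut and each time, cannot be seen and must be felt. It stays where it is left.
- stud1 (a joint): How far nut 1 has been nipped up beyond the point where it came up hard, rad, clockwise: 0 until then. Moving on past that point takes 0.5 N m at first, rising by 0.8 N m per rad, and it stays there. Fully tight is 0.05 or more, aim at about 0.25; past 0.45 the thread is stripped.
- nut2_top (a point): Clamp nut 2: dark steel square head 20 mm across flats, standing on the lid, its top 16 mm above the rim, the upper 6 mm tapering to 16 mm; the stud's end shows 2 mm above it. The point is on its axis, 15 mm above the lid's rim; x and y are square to its flats, z up. With the key fully on, the key's foot rests on the lid's rim around the nut.
- nut2_corner (a point): A top corner of nut 2, 14.1 mm from its axis, at 45 degrees between the nut's x and y; turns with the nut. From its start the nut runs clockwise by 52 to 75 degrees against a steady 0.1 N m, then comes up hard; how far differs for each nut and each time, cannot be seen and must be felt. It stays where it is left.
- stud2 (a joint): How far nut 2 has been nipped up beyond the point where it came up hard, rad, clockwise: 0 until then. Moving on past that point takes 0.5 N m at first, rising by 0.8 N m per rad, and it stays there. Fully tight is 0.05 or more, aim at about 0.25; past 0.45 the thread is stripped.
- nut3_top (a point): Clamp nut 3: dark steel square head 20 mm across flats, standing on the lid, its top 16 mm above the rim, the upper 6 mm tapering to 16 mm; the stud's end shows 2 mm above it. The point is on its axis, 15 mm above the lid's rim; x and y are square to its flats, z up. With the key fully on, the key's foot rests on the lid's rim around the nut.
- nut3_corner (a point): A top corner of nut 3, 14.1 mm from its axis, at 45 degrees between the nut's x and y; turns with the nut. From its start the nut runs clockwise by 52 to 75 degrees against a steady 0.1 N m, then comes up hard; how far differs for each nut and each time, cannot be seen and must be felt. It stays where it is left.
- stud3 (a joint): How far nut 3 has been nipped up beyond the point where it came up hard, rad, clockwise: 0 until then. Moving on past that point takes 0.5 N m at first, rising by 0.8 N m per rad, and it stays there. Fully tight is 0.05 or more, aim at about 0.25; past 0.45 the thread is stripped.
- nut4_top (a point): Clamp nut 4: dark steel square head 20 mm across flats, standing on the lid, its top 16 mm above the rim, the upper 6 mm tapering to 16 mm; the stud's end shows 2 mm above it. The point is on its axis, 15 mm above the lid's rim; x and y are square to its flats, z up. With the key fully on, the key's foot rests on the lid's rim around the nut.
- nut4_corner (a point): A top corner of nut 4, 14.1 mm from its axis, at 45 degrees between the nut's x and y; turns with the nut. From its start the nut runs clockwise by 52 to 75 degrees against a steady 0.1 N m, then comes up hard; how far differs for each nut and each time, cannot be seen and must be felt. It stays where it is left.
- stud4 (a joint): How far nut 4 has been nipped up beyond the point where it came up hard, rad, clockwise: 0 until then. Moving on past that point takes 0.5 N m at first, rising by 0.8 N m per rad, and it stays there. Fully tight is 0.05 or more, aim at about 0.25; past 0.45 the thread is stripped.
- bowl: Bystander: orange mixing bowl, 170 mm across, 85 mm tall; origin at the underside. Leave alone.
- oil: Bystander: oil bottle, 56 mm across, 190 mm tall; origin at the underside. Leave alone.
- yoghurt: Bystander: yellow yoghurt pot, 60 mm across, 65 mm tall; origin at the underside. Leave alone.
- mug: Bystander: white mug, 80 mm across, 92 mm tall; origin at the underside. Leave alone.
- sugar: Bystander: sugar tub, 110 mm across, 110 mm tall; origin at the underside. Leave alone.
- spoon: Bystander: spoon with a wooden handle, lying flat; origin at the underside. Leave alone.
- pepper: Bystander: pepper pot, 44 mm across, 100 mm tall; origin at the underside. Leave alone.
There are look-alikes about, which are no part of the job. Leave any blue look-alike of the part that bears key_grip alone. There is more than one size of the rest; the job needs the smaller.

How it is judged:
On the way, in this order (a step that is already met when the one before it is completed fails the run):
1. first round done: all four nuts turned by at least 17 degrees, none fully tight (distance of each of nut1_corner, nut2_corner, nut3_corner, nut4_corner from where it was at the start of the episode above 0.0042 m and not (value of joint stud1 above 0.05 rad) and not (value of joint stud2 above 0.05 rad) and not (value of joint stud3 above 0.05 rad) and not (value of joint stud4 above 0.05 rad)), for 0.1 s.
2. second round done: all four nuts up hard (value of joint each of stud1, stud2, stud3, stud4 above 0.05 rad), for 0.1 s.
At the end, for the whole second after the job is handed in: Each nut has been nipped up by 0.05 to 0.45 rad beyond where it came up hard and not turned back (it stands at least 48 degrees on from its start); the key stands upright (within 6 degrees) on the cork disc, its axis within 40 mm of the disc's centre, let go (all of step 2 and distance of each of nut1_corner, nut2_corner, nut3_corner, nut4_corner from where it was at the start of the episode above 0.0115 m and horizontal distance between key_grip and rest below 0.04 m and angle between key_grip's own z axis and vertical below 0.1 rad and z of key_grip in the frame of rest between 0.094 and 0.104 m); the robot touches nothing.
It fails at once if a nut overtightened: driven more than 0.45 rad (26 degrees) beyond where it came up hard (value of joint any of stud1, stud2, stud3, stud4 above 0.45 rad).
It fails at once if first round out of cross order: two neighbouring nuts turned (17 degrees or more) with neither of their opposites turned ((distance of each of nut1_corner, nut2_corner from where it was at the start of the episode above 0.0042 m and not (distance of nut3_corner from where it was at the start of the episode above 0.0042 m) and not (distance of nut4_corner from where it was at the start of the episode above 0.0042 m)) or (distance of each of nut2_corner, nut3_corner from where it was at the start of the episode above 0.0042 m and not (distance of nut4_corner from where it was at the start of the episode above 0.0042 m) and not (distance of nut1_corner from where it was at the start of the episode above 0.0042 m)) or (distance of each of nut3_corner, nut4_corner from where it was at the start of the episode above 0.0042 m and not (distance of nut1_corner from where it was at the start of the episode above 0.0042 m) and not (distance of nut2_corner from where it was at the start of the episode above 0.0042 m)) or (distance of each of nut4_corner, nut1_corner from where it was at the start of the episode above 0.0042 m and not (distance of nut2_corner from where it was at the start of the episode above 0.0042 m) and not (distance of nut3_corner from where it was at the start of the episode above 0.0042 m))).
It fails at once if second round out of order: a nut fully tight before all four have had their first turn (17 degrees or more), or two neighbouring nuts fully tight with neither of their opposites tight ((value of joint any of stud1, stud2, stud3, stud4 above 0.05 rad and (not (distance of nut1_corner from where it was at the start of the episode above 0.0042 m) or not (distance of nut2_corner from where it was at the start of the episode above 0.0042 m) or not (distance of nut3_corner from where it was at the start of the episode above 0.0042 m) or not (distance of nut4_corner from where it was at the start of the episode above 0.0042 m))) or ((value of joint each of stud1, stud2 above 0.05 rad and not (value of joint stud3 above 0.05 rad) and not (value of joint stud4 above 0.05 rad)) or (value of joint each of stud2, stud3 above 0.05 rad and not (value of joint stud4 above 0.05 rad) and not (value of joint stud1 above 0.05 rad)) or (value of joint each of stud3, stud4 above 0.05 rad and not (value of joint stud1 above 0.05 rad) and not (value of joint stud2 above 0.05 rad)) or (value of joint each of stud4, stud1 above 0.05 rad and not (value of joint stud2 above 0.05 rad) and not (value of joint stud3 above 0.05 rad)))).
It fails at once if a nut touched with the fingers (contact force between the fingers and stud1 above 0.5 N or contact force between the fingers and stud2 above 0.5 N or contact force between the fingers and stud3 above 0.5 N or contact force between the fingers and stud4 above 0.5 N).
It fails at once if a bystander moved by more than 30 mm (distance of any of bowl, oil, yoghurt, mug, sugar, spoon, pepper from where it was at the start of the episode above 0.03 m).
It also fails if it takes over 72 s, if anything falls off the work surface, if the arm or the gripper's body presses on something with over 40 N, if the wrist force passes 120 N, or if a joint passes its speed limit or range.

## Working session

There is one attempt and no reset: what is moved stays moved. The work goes in short steps, Python scripts to look and compute and a tool call to move; the robot and the scene stay as the last step left them, time stands still between calls to the robot, and variables do not carry over. Pictures are saved under pics/ and viewed, at most 10 in all, crops included, and the job is handed in when it is done.

Besides the shell and the picture viewer there is one more tool, called after "Call:" by a JSON object that holds its "op" and its "data". step_arm: Moves the arm, as the interface text tells. Its arguments: {"type":"object","properties":{"motion":{"type":"array"},"force":{"type":"number"}},"required":["motion"]}

```bash
mkdir -p pics; ls
python3 - <<'E'
from workcell import readout, imaging
import cv2,pickle
s=readout.get_state();print(s)
for n in("top","side"):
    d=imaging.get_image(n);pickle.dump(d,open(n+"0.pkl","wb"));print(d["mtx"],d["D"],d["rvec"],d["tvec"])
    cv2.imwrite(f"pics/{n}0.png",d["color"][:,:,::-1])
E
```

```text
pics
{'time': 0.0, 'joint_positions': array([ 1.31482243,  0.69004591, -0.19452193,  1.56638316,  0.15726239,
        0.90252787, -0.2151061 ]), 'joint_vel': array([ 0.00104446,  0.00192596, -0.00075331,  0.00145596, -0.00065619,
       -0.00016483,  0.00095613]), 'effort': array([ 1.19272954e-04, -5.39606738e+01, -1.26656558e+00, -1.58542049e+01,
        9.02859058e-03,  9.47930559e-03,  3.05055642e-05]), 'tool_pos': array([ 0.17834961, -0.59829434,  0.2304352 ]), 'eef_rot': array([ 9.89516992e-01,  1.44413113e-01, -1.96201759e-04, -9.68069404e-04]), 'ft_force': array([0.51337379, 0.45054428, 1.04322828]), 'torque': array([-0.01820466, -0.00685485,  0.04639103]), 'finger_force': 0.0, 'gripper_width': 0.9976708798964484}
[[398.92693631   0.         264.95212906]
 [  0.         398.92693631 197.62547164]
 [  0.           0.           1.        ]] [-0.1311559  0.         0.         0.         0.       ] [ 2.16041564 -2.18242805  0.0989427 ] [-0.03858342  0.53184131  1.22280123]
[[488.58949686   0.         251.46413361]
 [  0.         488.58949686 192.44729699]
 [  0.           0.           1.        ]] [-0.19212181  0.          0.          0.          0.        ] [ 2.23908376 -0.49066625  0.237745  ] [-0.49162364  0.20005246  1.55294173]
```

View pics/top0.png

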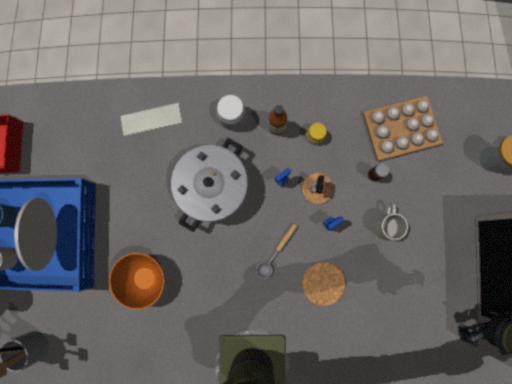

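View pics/side0.png

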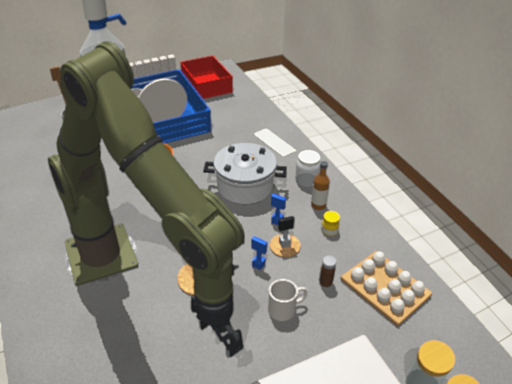

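The top view shows the lid centred near (209,183), with nuts near (202,156), (240,175), (216,210) and (183,189). The grips are at (232,148) and (189,222). The black key stands on the small disc at (317,188), with blue look-alikes at (283,177) and (334,222). The side view agrees. Next I'll measure by colour masks.

```bash
cat > h.py <<'E'
import numpy as np,cv2,pickle
from scipy.spatial.transform import Rotation as R
def ray(d,uv):
    p=cv2.undistortPoints(np.array([[uv]],float),d["mtx"],d["D"])[0,0]
    M=cv2.Rodrigues(d["rvec"])[0];return -M.T@d["tvec"],M.T@np.array([*p,1])
def onz(d,uv,z):
    o,r=ray(d,uv);return o+r*(z-o[2])/r[2]
def px(d,P): return cv2.projectPoints(np.array(P,float).reshape(-1,1,3),d["rvec"],d["tvec"],d["mtx"],d["D"])[0][:,0]
def two(d1,u1,d2,u2):
    o,a=ray(d1,u1);p,b=ray(d2,u2);t=np.linalg.lstsq(np.c_[a,-b],p-o,rcond=None)[0]
    return (o+a*t[0]+p+b*t[1])/2
E
python3 - <<'E'
from h import *
d=pickle.load(open("top0.pkl","rb"));c=d["color"]
g=c.max(2)
def comps(m,x0,y0,x1,y1,z,mn):
    n,l,st,ce=cv2.connectedComponentsWithStats(m[y0:y1,x0:x1].astype(np.uint8),connectivity=8)
    for i in range(1,n):
        if st[i,4]>=mn:
            uv=ce[i]+[x0,y0];cn=np.argwhere(l==i)[:,::-1].astype(np.float32)
            print(uv.round(1),st[i],onz(d,uv,z)[:3].round(4),cv2.minAreaRect(cn))
print("lid dark");comps(g<75,165,135,260,235,.136,8)
print("key dark");comps(g<50,300,165,345,210,.114,8)
h=cv2.cvtColor(c,cv2.COLOR_RGB2HSV)
print("cork");comps((h[...,0]<20)&(h[...,1]>90)&(h[...,2]>90),295,165,345,212,.008,100)
im=cv2.resize(c[135:232,165:345],None,fx=4.4,fy=4.4,interpolation=cv2.INTER_CUBIC)
cv2.imwrite("pics/c1.png",im[:,:,::-1])
E
```

```text
lid dark
[235.9 194.4] [  14    3   81   96 1609] [0.5311 0.0385 0.136 ] ((64.48779296875, 60.45449447631836), (63.93115997314453, 99.6446533203125), 29.981639862060547)
[202.7 156.5] [34 19  8  6 30] [0.6421 0.1346 0.136 ] ((37.5, 21.5), (5.81377649307251, 4.919349670410156), 26.56505012512207)
[235.8 175. ] [67 37  8  7 33] [0.587  0.0386 0.136 ] ((70.30768585205078, 40.038455963134766), (6.1017022132873535, 6.37905216217041), 33.6900634765625)
[208.1 181.7] [38 42 11 10 76] [0.5685 0.1185 0.136 ] ((42.750003814697266, 46.750003814697266), (9.192387580871582, 8.485280990600586), 45.0)
[183.3 189.8] [17 51  5  8 25] [0.546  0.1899 0.136 ] ((19.0, 54.5), (4.0, 7.0), 0.0)
[216.8 209.2] [50 70  5  8 24] [0.4892 0.0933 0.136 ] ((52.23077392578125, 73.84615325927734), (3.9223227500915527, 7.0601806640625), 11.309932708740234)
key dark
[319.5 184.6] [16 11  7 17 85] [ 0.5595 -0.2037  0.114 ] ((19.0, 19.0), (16.0, 6.0), 90.0)
[300.6 178.8] [ 0 12  3  5 10] [ 0.5771 -0.1489  0.114 ] ((1.0, 14.0), (4.0, 2.0), 90.0)
cork
[314.1 189.2] [  7   8  29  31 458] [ 0.5585 -0.2006  0.008 ] ((20.721790313720703, 22.95136260986328), (27.758338928222656, 30.253469467163086), 3.5763344764709473)
```

View pics/c1.png

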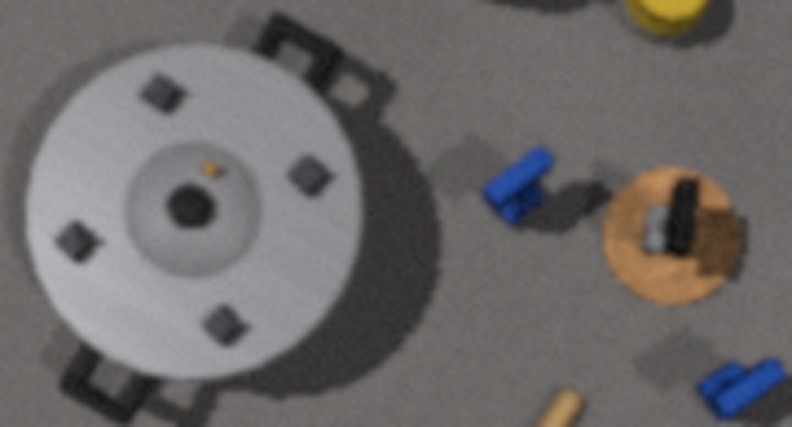

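Run:
```python
from h import *
d=pickle.load(open("top0.pkl","rb"));s=pickle.load(open("side0.pkl","rb"))
print("cams",ray(d,(0,0))[0],ray(s,(0,0))[0])
c=d["color"]
# lid circle
g=cv2.GaussianBlur(c.min(2),(3,3),0)
m=np.zeros_like(g);m[135:235,165:260]=(g>105)[135:235,165:260]
k=max(cv2.findContours(m,cv2.RETR_EXTERNAL,cv2.CHAIN_APPROX_NONE)[0],key=cv2.contourArea)[:,0]
P=np.array([onz(d,q,.12)[:2] for q in k.astype(float)])
(a,b),r=cv2.minEnclosingCircle(P.astype(np.float32));A=np.c_[2*P,np.ones(len(P))]
x=np.linalg.lstsq(A,(P**2).sum(1),rcond=None)[0];print("lid",x[:2],np.sqrt(x[2]+x[0]**2+x[1]**2),a,b,r)
U=8
def up(d,x0,y0,x1,y1):return cv2.resize(d["color"][y0:y1,x0:x1],None,fx=U,fy=U,interpolation=cv2.INTER_CUBIC)
def full(p,x0,y0):return (np.asarray(p,float)+.5)/U-.5+[x0,y0]
C=[]
for u,v in((202,156),(235,175),(216,209),(182,190)):
    x0,y0=u-9,v-9;i=up(d,x0,y0,x0+18,y0+18).max(2)
    bg=np.median(i);t=(bg+np.percentile(i,2))/2
    k=max(cv2.findContours((i<t).astype(np.uint8),cv2.RETR_EXTERNAL,cv2.CHAIN_APPROX_NONE)[0],key=cv2.contourArea)[:,0]
    W=np.array([onz(d,full(q,x0,y0),.131)[:2] for q in k]);M=cv2.moments((W*1e4).astype(np.float32));w=np.array([M["m10"],M["m01"]])/M["m00"]/1e4
    rc=cv2.minAreaRect((W*1e3).astype(np.float32));C.append(w)
    th=np.unwrap(np.arctan2(*(W-w).T[::-1]));
    rr=np.linalg.norm(W-w,axis=1);o=np.argsort(th);h4=np.angle((rr*np.exp(4j*th)).sum())/4 if 0 else 0
    print("nut",w.round(4),np.round(rc[1],1),"ang mod90",round(rc[2],1))
C=np.array(C);print("ctr",C.mean(0),"dirs",np.degrees(np.arctan2(*(C-C.mean(0)).T[::-1])),np.linalg.norm(C-C.mean(0),axis=1))
# key top
x0,y0=306,168;i=up(d,x0,y0,336,208);mk=(i.max(2)<60).astype(np.uint8)
k=max(cv2.findContours(mk,cv2.RETR_EXTERNAL,cv2.CHAIN_APPROX_NONE)[0],key=cv2.contourArea)[:,0]
W=np.array([onz(d,full(q,x0,y0),.114)[:2]*1e3 for q in k],np.float32);print("key",cv2.minAreaRect(W),W.min(0),W.max(0))
v=np.hstack([cv2.resize(i,(480,640)),]);
j=up(s,265,205,310,258);v=np.hstack([cv2.resize(i,(360,480)),cv2.resize(j,(408,480))])
cv2.imwrite("pics/k.png",v[:,:,::-1])
```

```text
cams [ 0.41377583 -0.04754058  1.26732639] [-0.00601761 -1.15231336  1.16853777]
lid [0.56933047 0.12169988] 0.1116532659225299 0.5696001052856445 0.12261389195919037 0.11628591269254684
nut [0.6445 0.1379] [25.6 20.5] ang mod90 56.2
nut [0.5886 0.0408] [25.  22.5] ang mod90 44.9
nut [0.491  0.0965] [24.2 21.2] ang mod90 44.7
nut [0.5471 0.1937] [24.2 21.9] ang mod90 45.2
ctr [0.56779085 0.11719946] dirs [  15.08432172  -74.76296155 -164.87690235  105.17651664] [0.07944138 0.07916171 0.07952493 0.07921535]
key ((561.06005859375, -203.5059814453125), (20.57611083984375, 50.362735748291016), 82.60587310791016) [ 535.8094  -214.15858] [ 585.4446  -192.13623]
```

View pics/k.png

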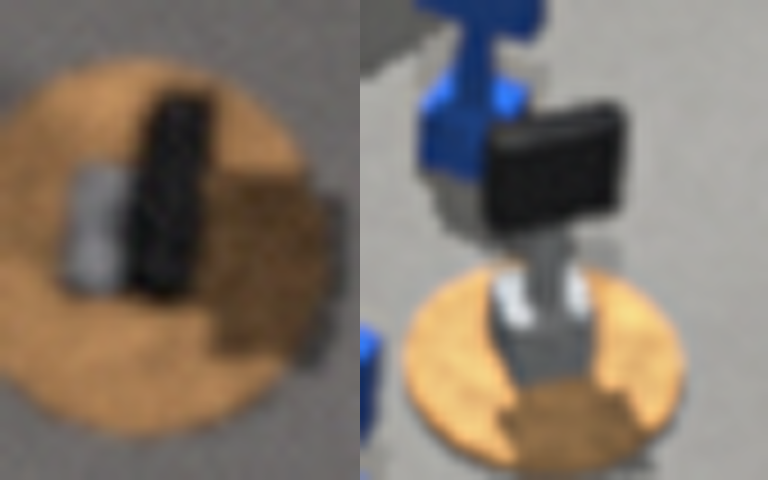

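The crop shows the key's bar at about −7° to world x, with nothing against it. I'll refine its x from the side view and get the nut angles from edge directions.

```bash
cat > edges.py <<'E'
from h import *
def ang(d,uv,z=.131,r=6):
    U=6;x0,y0=int(uv[0])-r-2,int(uv[1])-r-2;n=2*r+5
    g=cv2.cvtColor(d["color"],cv2.COLOR_RGB2GRAY)[y0:y0+n,x0:x0+n]
    # rectify a 40mm world square
    c=onz(d,uv,z)[:2];q=[(c[0]+a,c[1]+b,z) for a,b in((-.02,-.02),(.02,-.02),(.02,.02),(-.02,.02))]
    H=cv2.getPerspectiveTransform(px(d,q).astype(np.float32),np.float32([[0,0],[160,0],[160,160],[0,160]]))
    w=cv2.warpPerspective(cv2.cvtColor(d["color"],cv2.COLOR_RGB2GRAY),H,(160,160),flags=cv2.INTER_CUBIC).astype(np.float32)
    w=cv2.GaussianBlur(w,(0,0),4);gx=cv2.Sobel(w,5,1,0);gy=cv2.Sobel(w,5,0,1)
    yy,xx=np.mgrid[:160,:160]-79.5;k=(np.hypot(xx,yy)<64)
    m=np.hypot(gx,gy)[k];t=np.arctan2(gy,gx)[k];S=(m**2*np.exp(4j*t)).sum()
    return np.degrees(np.angle(S))/4,abs(S)/(m**2).sum()
E
python3 - <<'E'
from edges import *
d=pickle.load(open("top0.pkl","rb"));s=pickle.load(open("side0.pkl","rb"))
N=np.array([[.6457,.1389,.131],[.5894,.0408,.131],[.4913,.0971,.131],[.5476,.1952,.131]])
for n,p in zip("ABCD",N):
    print(n,ang(d,px(d,p)[0]),px(d,p)[0],px(s,p)[0])
    g=s["color"].max(2);u,v=px(s,p)[0].astype(int);q=np.argwhere(g[v-7:v+8,u-8:u+9]<80)
    print("  side dark centroid",q.mean(0)[::-1]+[u-8,v-7],len(q))
for uv,z in(((286.5,223.2),.099),((285.4,247),.012)):
    o,r=ray(s,uv);t=(-.204-o[1])/r[1];print(o+r*t, onz(s,uv,z))
P=[(.56,-.204,.114),(.56,-.204,.099),(.56,-.204,.008)];print(px(d,P),px(s,P))
E
```

```text
A (np.float32(-35.02486), np.float32(0.6081085)) [201.4934394  155.68665245] [261.45817964 149.70536595]
  side dark centroid [261.6        150.86666667] 15
B (np.float32(-41.884064), np.float32(0.56374234)) [235.19132019 174.4305686 ] [259.18629755 168.73441667]
  side dark centroid [259.59090909 170.18181818] 22
C (np.float32(43.379143), np.float32(0.5236509)) [215.64711758 208.60191061] [226.68192585 166.8019963 ]
  side dark centroid [226.94117647 168.41176471] 17
D (np.float32(-42.28612), np.float32(0.56426203)) [181.88436854 189.43617798] [230.53600186 147.94372401]
  side dark centroid [231.         149.33333333] 18
[ 0.56813562 -0.204       0.09446459] [ 0.56571118 -0.20800438  0.099     ]
[ 0.57128529 -0.204      -0.01675759] [ 0.55727879 -0.22700794  0.012     ]
[[319.55325266 184.4453739 ]
 [318.88355498 185.08985848]
 [315.15594297 188.67608544]] [[284.55670533 219.47014761]
 [284.2964222  222.91770284]
 [282.77547257 242.88478223]]
```

Call:
{"op": "step_arm", "data": {"motion": [0,0,0,1,0,0,0,0,1,0,0,0,0,1,0,0,0,0,1,0,0.235,-0.315,0,0,0,0.235,-0.315,0,0,0,0.235,-0.315,0,0,0,0.235,-0.315,0,0,0,0.235,-0.315,0,0,0,0.235,-0.315,0,0,0], "force": 100}}

```text
time: 1.1
tool_pos: [0.3436, -0.4282, 0.231]
eef_rot: [0.998, -0.064, -0.0, -0.0]
ft_force: [0.9, -0.9, 0.1]
gripper_width: 0.498
finger_force: 0.0
```

Call:
{"op": "step_arm", "data": {"motion": [0.235,-0.315,0,0,0,0.235,-0.315,0,0,0,0.235,-0.315,0,0,0,0.235,-0.315,0,0,0,0.235,-0.315,0,0,0,0.235,-0.315,0,0,0,0.235,-0.315,0,0,0,0.235,-0.315,0,0,0,0,0,0,0,0]}}

```text
time: 2.0
tool_pos: [0.5663, -0.1964, 0.2308]
eef_rot: [0.998, -0.059, 0.002, -0.003]
ft_force: [-0.3, 0.7, -0.2]
gripper_width: 0.495
finger_force: 0.0
```

```bash
cat > go.py <<'E'
import numpy as np,sys
from workcell import readout
from scipy.spatial.transform import Rotation as R
s=readout.get_state();M=R.from_quat(s["eef_rot"]).as_matrix();yaw=np.degrees(np.arctan2(M[1,0],M[0,0]))
print("t %.1f"%s["time"],"pos",s["tool_pos"].round(4),"yaw %.1f"%yaw,"F",s["ft_force"].round(1),"T",s["torque"].round(2),"w %.3f"%s["gripper_width"],"j7 %.2f"%s["joint_positions"][6],"tilt",M[:2,2].round(3))
a=[float(x) for x in sys.argv[1:]]
if a:
    d=np.array(a[:3])-s["tool_pos"];y=np.radians(a[3] if len(a)>3 else yaw)
    X=np.array([np.cos(y),np.sin(y)]);Y=np.array([np.sin(y),-np.cos(y)])
    print("turn units",round((yaw-np.degrees(y))/6,2),"then shift units",round(d[:2]@X*10,3),round(d[:2]@Y*10,3),round(-d[2]*10,3))
E
python3 go.py .5625 -.2065 .082 -7.4
```

```text
t 2.0 pos [ 0.5663 -0.1964  0.2308] yaw -6.8 F [-0.3  0.7 -0.2] T [ 0.03  0.02 -0.02] w 0.495 j7 -1.44 tilt [0.003 0.005]
turn units 0.1 then shift units -0.024 0.105 1.488
```

Call:
{"op": "step_arm", "data": {"motion": [-0.025,0.105,0.2,0.1,0,0,0,0.3,0,0,0,0,0.3,0,0,0,0,0.3,0,0,0,0,0.25,0,0,0,0,0.13,0,0,0,0,0,0,0]}}

```text
time: 2.7
tool_pos: [0.5563, -0.2138, 0.0815]
eef_rot: [0.998, -0.07, -0.002, -0.0]
ft_force: [-0.0, 0.6, -0.2]
gripper_width: 0.5
finger_force: 0.0
```

```bash
python3 go.py .5625 -.2065 .082 -7.4
python3 - <<'E'
from h import *
from workcell import imaging
d=imaging.get_image("side");pickle.dump(d,open("side1.pkl","wb"))
i=cv2.resize(d["color"][185:260,255:330],(600,600),interpolation=2);cv2.imwrite("pics/g1.png",i[:,:,::-1])
print(px(d,[(.5625,-.2065,.082)]))
E
```

```text
t 2.7 pos [ 0.5563 -0.2138  0.0815] yaw -8.0 F [-0.   0.6 -0.2] T [-0.02 -0.01 -0.01] w 0.500 j7 -1.44 tilt [-0.004  0.001]
turn units -0.1 then shift units 0.052 -0.08 -0.005
[[285.07238162 227.04483995]]
```

View pics/g1.png

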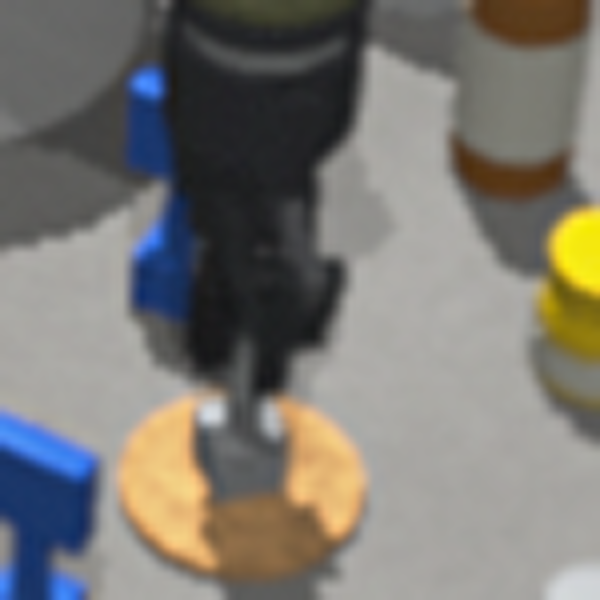

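The open fingers straddle the key: the shank is at crop (245,380) and the socket's foot near (240,490). I'll shift the last few millimetres and close.

Call:
{"op": "step_arm", "data": {"motion": [0.05,-0.08,0,0,0,0,0,0,0,-0.5,0,0,0,0,-1,0,0,0,0,-1,0,0,0,0,-1,0,0,0,0,-1], "force": 100}}

```text
time: 3.35
tool_pos: [0.565, -0.2064, 0.0845]
eef_rot: [0.998, -0.07, 0.001, -0.0]
ft_force: [-0.5, 1.1, 6.4]
gripper_width: 0.172
finger_force: 97.2
```

```bash
python3 go.py .5625 -.2065 .082 -7.4
```

```text
t 3.4 pos [ 0.565  -0.2064  0.0845] yaw -8.0 F [-0.5  1.1  6.4] T [ 0.68 -0.01  0.05] w 0.172 j7 -1.45 tilt [0.002 0.   ]
turn units -0.1 then shift units -0.024 0.004 0.025
```

Call:
{"op": "step_arm", "data": {"motion": [0,0,-0.3,0,-1,0,0,-0.5,0,-1,0,0,-0.5,-1,-1,0,0,-0.4,-1,-1,0,0,0,-1,-1,0,0,0,-1,-1,0,0,0,-1,-1,0,0,0,-1,-1,0,0,0,-1,-1,0,0,0,-1,-1]}}

```text
time: 4.35
tool_pos: [0.5628, -0.2072, 0.2527]
eef_rot: [0.939, 0.344, -0.001, -0.0]
ft_force: [-0.1, -0.1, -1.9]
gripper_width: 0.177
finger_force: 98.1
```

Call:
{"op": "step_arm", "data": {"motion": [0,0,0,-1,-1,0,0,0,-1,-1,0,0,0,-1,-1,0,0,0,-1,-1,0,0,0,-1,-1,0,0,0,-1,-1,0,0,0,-1,-1,0,0,0,-1,-1,0,0,0,-1,-1,0,0,0,-1,-1]}}

```text
time: 5.35
tool_pos: [0.5628, -0.2074, 0.2527]
eef_rot: [0.641, 0.767, -0.001, -0.001]
ft_force: [-0.0, 1.0, -2.4]
gripper_width: 0.174
finger_force: 98.1
```

Call:
{"op": "step_arm", "data": {"motion": [0,0,0,-1,-1,0,0,0,-1,-1,0,0,0,-1,-1,0,0,0,-1,-1,0,0,0,-1,-1,0,0,0,-1,-1,0,0,0,-0.5,-1,0,0,0,0,-1]}}

```text
time: 6.15
tool_pos: [0.5629, -0.2075, 0.2525]
eef_rot: [0.35, 0.937, -0.001, -0.001]
ft_force: [-0.3, 0.1, -2.5]
gripper_width: 0.172
finger_force: 98.0
```

```bash
python3 go.py .6457 .1389 .25 138
```

```text
t 6.2 pos [ 0.5629 -0.2075  0.2525] yaw 139.0 F [-0.3  0.1 -2.5] T [-0.04 -0.01  0.  ] w 0.172 j7 0.64 tilt [-0.002 -0.   ]
turn units 0.16 then shift units 1.703 3.129 0.025
```

Call:
{"op": "step_arm", "data": {"motion": [0,0,0,-1,-1,0.146,0.368,0,0,-1,0.146,0.368,0,0,-1,0.146,0.368,0,0,-1,0.146,0.368,0,0,-1,0.146,0.368,0,0,-1,0.146,0.368,0,0,-1,0.146,0.368,0,0,-1,0.146,0.368,0,0,-1,0.146,0.368,0,0,-1]}}

```text
time: 7.15
tool_pos: [0.6461, 0.1407, 0.2528]
eef_rot: [0.302, 0.953, -0.001, -0.0]
ft_force: [1.5, -0.5, -2.5]
gripper_width: 0.173
finger_force: 98.0
```

Call:
{"op": "step_arm", "data": {"motion": [0,0,0.25,0,-1,0,0,0.05,0,-1]}}

```text
time: 7.35
tool_pos: [0.6442, 0.1402, 0.2204]
eef_rot: [0.3, 0.954, -0.002, -0.002]
ft_force: [-0.5, -1.4, -2.6]
gripper_width: 0.177
finger_force: 98.5
```

```bash
python3 go.py .6457 .1389 .22 145
python3 - <<'E'
from h import *
from workcell import imaging,readout
t=readout.get_state()["tool_pos"]
for n,(x,y) in(("side",(230,110)),("top",(165,120))):
    d=imaging.get_image(n);pickle.dump(d,open(n+"2.pkl","wb"))
    i=cv2.resize(d["color"][y:y+80,x:x+80],(560,560),interpolation=2);cv2.imwrite(f"pics/{n}2.png",i[:,:,::-1])
    f=t-[0,0,.0765]
    print(n,(px(d,[f,f+[0,0,.028],f+[0,0,.066],(.6457,.1389,.131)])-[x,y])*7)
E
```

```text
t 7.3 pos [0.6442 0.1402 0.2204] yaw 145.1 F [-0.5 -1.4 -2.6] T [-0.14  0.04  0.03] w 0.177 j7 0.21 tilt [-0.005 -0.003]
turn units 0.02 then shift units -0.02 -0.002 0.004
side [[217.09903155 256.92178006]
 [218.2679174  212.259373  ]
 [219.88415017 150.25491358]
 [220.2072575  277.93756164]]
top [[247.17934808 247.12302183]
 [235.72933833 233.21370875]
 [219.26305871 213.20557091]
 [255.45407578 249.80656715]]
```

View pics/side2.png

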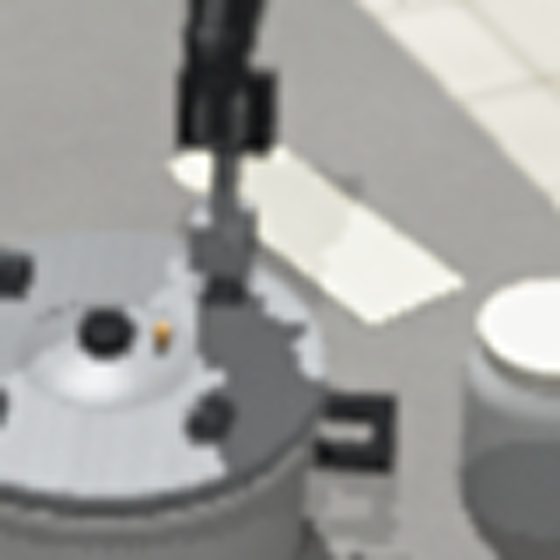

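The socket (222,250) hangs right over nut A (222,285) in the side crop. I'll lower it.

Call:
{"op": "step_arm", "data": {"motion": [-0.02,0,0.05,0,-1,0,0,0.04,0,-1,0,0,0.04,0,-1,0,0,0.04,0,-1,0,0,0.02,0,-1]}}

```text
time: 7.95
tool_pos: [0.6473, 0.1389, 0.2041]
eef_rot: [0.301, 0.954, -0.0, -0.0]
ft_force: [-2.1, 0.2, -0.9]
gripper_width: 0.177
finger_force: 98.6
```

```bash
python3 go.py .6457 .1389 .1965 145
```

```text
t 8.0 pos [0.6473 0.1389 0.2041] yaw 145.0 F [-2.1  0.2 -0.9] T [ 0.15  0.43 -0.01] w 0.177 j7 0.20 tilt [-0.001  0.   ]
turn units 0.0 then shift units 0.013 -0.009 0.076
```

Call:
{"op": "step_arm", "data": {"motion": [0.01,0,0.03,0,-1,0,0,0.03,0,-1,0,0,0.02,0,-1,0,0,0,0,-1]}}

```text
time: 8.35
tool_pos: [0.6471, 0.1391, 0.1966]
eef_rot: [0.301, 0.954, -0.0, 0.0]
ft_force: [-0.7, -0.6, 0.5]
gripper_width: 0.171
finger_force: 99.0
```

```bash
python3 go.py .6457 .1389 .1965 145
```

```text
t 8.3 pos [0.6471 0.1391 0.1966] yaw 145.0 F [-0.7 -0.6  0.5] T [-0.24  0.42  0.08] w 0.171 j7 0.20 tilt [ 0. -0.]
turn units -0.0 then shift units 0.011 -0.01 0.001
```

Call:
{"op": "step_arm", "data": {"motion": [0,0,0,1,-1,0,0,0,1,-1,0,0,0,1,-1,0,0,0,1,-1]}}

```text
time: 8.75
tool_pos: [0.646, 0.1393, 0.1966]
eef_rot: [0.494, 0.87, -0.001, -0.001]
ft_force: [-2.7, -0.1, 2.3]
gripper_width: 0.177
finger_force: 99.5
```

```bash
python3 go.py
```

```text
t 8.8 pos [0.646  0.1393 0.1966] yaw 120.8 F [-2.7 -0.1  2.3] T [-0.22  0.95  0.13] w 0.177 j7 -0.16 tilt [-0.002 -0.001]
```

Call:
{"op": "step_arm", "data": {"motion": [0,0,0,1,-1,0,0,0,1,-1,0,0,0,1,-1,0,0,0,1,-1,0,0,0,0,-1]}}

```text
time: 9.25
tool_pos: [0.6464, 0.1398, 0.1966]
eef_rot: [0.662, 0.749, -0.0, -0.0]
ft_force: [-2.9, -0.5, 2.3]
gripper_width: 0.172
finger_force: 99.2
```

```bash
python3 go.py
```

```text
t 9.2 pos [0.6464 0.1398 0.1966] yaw 97.0 F [-2.9 -0.5  2.3] T [0.03 0.85 0.07] w 0.172 j7 -0.50 tilt [-0.001 -0.   ]
```

Call:
{"op": "step_arm", "data": {"motion": [0,0,-0.25,0,-1,0,0,-0.2,-1,-1,0,0,0,-1,-1,0,0,0,-1,-1,0,0,0,-1,-1,0,0,0,-1,-1,0,0,0,-1,-1]}}

```text
time: 9.95
tool_pos: [0.6475, 0.139, 0.241]
eef_rot: [0.396, 0.918, 0.0, 0.0]
ft_force: [-0.3, 0.4, -2.7]
gripper_width: 0.178
finger_force: 99.5
```

Call:
{"op": "step_arm", "data": {"motion": [0.187,-0.354,0,0,-1,0.187,-0.354,0,0,-1,0.187,-0.354,0,0,-1,0.187,-0.354,0,0,-1,0,0,0.1,0,-1,0,0,0.1,0,-1,0,0,0,0,-1]}}

```text
time: 10.65
tool_pos: [0.4932, 0.0974, 0.2202]
eef_rot: [0.398, 0.917, 0.0, -0.0]
ft_force: [-0.0, -0.3, -3.4]
gripper_width: 0.172
finger_force: 99.3
```

```bash
python3 go.py .4916 .0975 .2 133
```

```text
t 10.7 pos [0.4932 0.0974 0.2202] yaw 133.0 F [-0.  -0.3 -3.4] T [ 0.02 -0.01 -0.02] w 0.172 j7 -0.09 tilt [-0.  0.]
turn units 0.01 then shift units 0.012 -0.011 0.202
```

Call:
{"op": "step_arm", "data": {"motion": [0.014,-0.011,0.05,0,-1,0,0,0.05,0,-1,0,0,0.05,0,-1,0,0,0,0,-1]}}

```text
time: 11.05
tool_pos: [0.4905, 0.0976, 0.2055]
eef_rot: [0.399, 0.917, -0.0, -0.0]
ft_force: [-0.1, 0.5, -3.7]
gripper_width: 0.173
finger_force: 99.6
```

```bash
python3 go.py .4916 .0975 .197 133
```

```text
t 11.1 pos [0.4905 0.0976 0.2055] yaw 133.0 F [-0.1  0.5 -3.7] T [0.02 0.04 0.04] w 0.173 j7 -0.11 tilt [-0.001 -0.   ]
turn units 0.0 then shift units -0.008 0.008 0.085
```

Call:
{"op": "step_arm", "data": {"motion": [-0.004,0.004,0.04,0,-1,0,0,0.04,0,-1,0,0,0,0,-1]}}

```text
time: 11.35
tool_pos: [0.491, 0.0974, 0.1978]
eef_rot: [0.399, 0.917, -0.0, -0.0]
ft_force: [-0.6, -0.2, -3.6]
gripper_width: 0.174
finger_force: 99.6
```

```bash
python3 go.py .4916 .0975 .197 133
```

```text
t 11.3 pos [0.491  0.0974 0.1978] yaw 133.0 F [-0.6 -0.2 -3.6] T [0.03 0.03 0.08] w 0.174 j7 -0.12 tilt [-0.001 -0.   ]
turn units 0.0 then shift units -0.004 0.005 0.008
```

Call:
{"op": "step_arm", "data": {"motion": [0,0,0,1,-1,0,0,0,1,-1,0,0,0,1,-1,0,0,0,1,-1,0,0,0,1,-1,0,0,0,1,-1,0,0,0,1,-1,0,0,0,1,-1,0,0,0,0,-1]}}

```text
time: 12.25
tool_pos: [0.4916, 0.0982, 0.1983]
eef_rot: [0.737, 0.676, 0.001, 0.0]
ft_force: [1.2, 0.8, -3.3]
gripper_width: 0.175
finger_force: 99.3
```

```bash
python3 go.py
```

```text
t 12.2 pos [0.4916 0.0982 0.1983] yaw 85.0 F [ 1.2  0.8 -3.3] T [ 0.27 -0.27  0.03] w 0.175 j7 -0.76 tilt [0.001 0.   ]
```

Call:
{"op": "step_arm", "data": {"motion": [0,0,-0.25,0,-1,0,0,-0.1,-1,-1,0,0,0,-1,-1,0,0,0,-1,-1,0,0,0,-1,-1,0,0,0,-1,-1,0,0,0,-1,-1,0,0,0,-1,-1,0,0,0,-1,-1,0,0,0,-0.83,-1]}}

```text
time: 13.25
tool_pos: [0.4911, 0.0973, 0.2334]
eef_rot: [0.356, 0.935, -0.0, 0.0]
ft_force: [1.2, -0.3, -2.8]
gripper_width: 0.174
finger_force: 99.9
```

Call:
{"op": "step_arm", "data": {"motion": [-0.369,0.081,0,0,-1,-0.369,0.081,0,0,-1,-0.369,0.081,0,0,-1,0,0,0.1,0,-1,0,0,0,0,-1,0,0,0,0,-1]}}

```text
time: 13.85
tool_pos: [0.5885, 0.0423, 0.2231]
eef_rot: [0.357, 0.934, -0.0, -0.001]
ft_force: [0.8, 1.1, -2.4]
gripper_width: 0.177
finger_force: 99.8
```

```bash
python3 go.py .5897 .0417 .2055 138
```

```text
t 13.8 pos [0.5885 0.0423 0.2231] yaw 138.1 F [ 0.8  1.1 -2.4] T [ 0.09 -0.02  0.02] w 0.177 j7 0.19 tilt [-0.002  0.   ]
turn units 0.02 then shift units -0.013 0.003 0.176
```

Call:
{"op": "step_arm", "data": {"motion": [-0.012,0.003,0.06,0,-1,0,0,0.06,0,-1,0,0,0.06,0,-1,0,0,0,0,-1]}}

```text
time: 14.25
tool_pos: [0.5899, 0.0408, 0.2043]
eef_rot: [0.358, 0.934, -0.001, -0.001]
ft_force: [-0.1, 0.9, -2.2]
gripper_width: 0.174
finger_force: 99.6
```

```bash
python3 go.py .5897 .0417 .197 138
```

```text
t 14.2 pos [0.5899 0.0408 0.2043] yaw 138.0 F [-0.1  0.9 -2.2] T [-0.02  0.02  0.06] w 0.174 j7 0.17 tilt [-0.002 -0.001]
turn units 0.0 then shift units 0.008 0.005 0.073
```

Free so far; seat it and turn.

Call:
{"op": "step_arm", "data": {"motion": [0.004,0.002,0.04,0,-1,0,0,0.035,0,-1,0,0,0,0,-1]}}

```text
time: 14.55
tool_pos: [0.5902, 0.041, 0.1971]
eef_rot: [0.359, 0.934, -0.001, -0.0]
ft_force: [-0.8, -1.8, -3.0]
gripper_width: 0.172
finger_force: 99.7
```

```bash
python3 go.py .5897 .0417 .197 138
```

```text
t 14.6 pos [0.5902 0.041  0.1971] yaw 138.0 F [-0.8 -1.8 -3. ] T [-0.28  0.29 -0.03] w 0.172 j7 0.16 tilt [-0.001 -0.001]
turn units -0.0 then shift units 0.008 0.002 0.001
```

Call:
{"op": "step_arm", "data": {"motion": [0,0,0,1,-1,0,0,0,1,-1,0,0,0,1,-1,0,0,0,1,-1,0,0,0,1,-1,0,0,0,1,-1,0,0,0,1,-1,0,0,0,1,-1,0,0,0,0,-1]}}

```text
time: 15.45
tool_pos: [0.5901, 0.0419, 0.1975]
eef_rot: [0.707, 0.707, -0.0, -0.0]
ft_force: [-1.7, 0.6, -3.7]
gripper_width: 0.174
finger_force: 99.6
```

```bash
python3 go.py
```

```text
t 15.4 pos [0.5901 0.0419 0.1975] yaw 90.0 F [-1.7  0.6 -3.7] T [0.05 0.41 0.02] w 0.174 j7 -0.51 tilt [-0.001 -0.   ]
```

Call:
{"op": "step_arm", "data": {"motion": [0,0,-0.25,0,-1,0,0,-0.2,-1,-1,0,0,0,-1,-1,0,0,0,-1,-1,0,0,0,-1,-1,0,0,0,-1,-1,0,0,0,-1,-1,0,0,0,-1,-1,0,0,0,-1,-1]}}

```text
time: 16.35
tool_pos: [0.5914, 0.0418, 0.2432]
eef_rot: [0.355, 0.935, 0.001, 0.001]
ft_force: [-0.2, -0.4, -2.1]
gripper_width: 0.174
finger_force: 99.9
```

Call:
{"op": "step_arm", "data": {"motion": [0.337,0.217,0,0,-1,0.337,0.217,0,0,-1,0.337,0.217,0,0,-1,0.337,0.217,0,0,-1,0,0,0.2,0,-1,0,0,0,0,-1,0,0,0,0,-1]}}

```text
time: 17.05
tool_pos: [0.5492, 0.1949, 0.2227]
eef_rot: [0.359, 0.933, -0.001, 0.0]
ft_force: [0.7, -0.1, -2.3]
gripper_width: 0.177
finger_force: 99.8
```

```bash
python3 go.py .5479 .1961 .2045 138
```

```text
t 17.1 pos [0.5492 0.1949 0.2227] yaw 138.0 F [ 0.7 -0.1 -2.3] T [-0.   -0.05 -0.02] w 0.177 j7 -0.08 tilt [ 0.    -0.001]
turn units -0.0 then shift units 0.017 0.0 0.182
```

Call:
{"op": "step_arm", "data": {"motion": [0.015,0,0.06,0,-1,0,0,0.06,0,-1,0,0,0.06,0,-1,0,0,0,0,-1]}}

```text
time: 17.45
tool_pos: [0.5471, 0.1962, 0.2038]
eef_rot: [0.359, 0.933, -0.001, -0.001]
ft_force: [0.4, 0.7, -2.8]
gripper_width: 0.176
finger_force: 99.6
```

```bash
python3 go.py .5479 .1961 .197 138
```

```text
t 17.4 pos [0.5471 0.1962 0.2038] yaw 138.0 F [ 0.4  0.7 -2.8] T [-0.    0.02 -0.02] w 0.176 j7 -0.10 tilt [-0.002 -0.001]
turn units -0.01 then shift units -0.007 0.004 0.068
```

Call:
{"op": "step_arm", "data": {"motion": [-0.004,0.002,0.035,0,-1,0,0,0.033,0,-1,0,0,0,0,-1,0,0,0,1,-1,0,0,0,1,-1,0,0,0,1,-1,0,0,0,1,-1]}}

```text
time: 18.15
tool_pos: [0.5477, 0.1962, 0.1976]
eef_rot: [0.546, 0.837, -0.001, 0.0]
ft_force: [-0.6, -1.4, -4.2]
gripper_width: 0.176
finger_force: 99.6
```

```bash
python3 go.py
```

```text
t 18.1 pos [0.5477 0.1962 0.1976] yaw 113.8 F [-0.6 -1.4 -4.2] T [-0.53  0.18  0.07] w 0.176 j7 -0.45 tilt [-0.001 -0.001]
```

Call:
{"op": "step_arm", "data": {"motion": [0,0,0,1,-1,0,0,0,1,-1,0,0,0,1,-1,0,0,0,1,-1,0,0,0,0,-1]}}

```text
time: 18.65
tool_pos: [0.5481, 0.1967, 0.1977]
eef_rot: [0.707, 0.707, -0.0, 0.001]
ft_force: [0.5, -1.7, -4.2]
gripper_width: 0.176
finger_force: 99.5
```

```bash
python3 go.py
python3 - <<'E'
from edges import *
from workcell import imaging
d=imaging.get_image("top")
N=np.array([[.6457,.1389,.131],[.5894,.0408,.131],[.4913,.0971,.131]])
for n,p in zip("ABC",N): print(n,ang(d,px(d,p)[0]))
d2=imaging.get_image("side");i=np.hstack([d["color"][120:240,150:280],d2["color"][110:230,195:325]])
cv2.imwrite("pics/r1.png",cv2.resize(i,(780,360),interpolation=2)[:,:,::-1])
E
```

```text
t 18.6 pos [0.5481 0.1967 0.1977] yaw 90.0 F [ 0.5 -1.7 -4.2] T [-0.48 -0.05  0.03] w 0.176 j7 -0.77 tilt [ 0.    -0.001]
A (np.float32(10.12261), np.float32(0.51329374))
B (np.float32(6.795956), np.float32(0.47799402))
C (np.float32(1.0807432), np.float32(0.4318161))
```

View pics/r1.png

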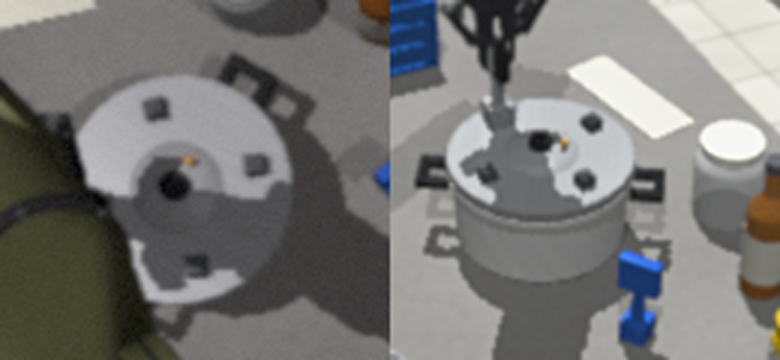

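Nuts A, B and C each show about 42–45° of turn and sit square in the picture, at (158,108), (258,163) and (197,262). The key is still on D, so I'll start round two there and feel for the stop.

Call:
{"op": "step_arm", "data": {"motion": [0,0,0,0.4,-1,0,0,0,0.4,-1]}}

```text
time: 18.95
tool_pos: [0.5482, 0.1967, 0.1978]
eef_rot: [0.736, 0.677, -0.0, 0.0]
ft_force: [0.5, -1.6, -5.2]
gripper_width: 0.174
finger_force: 99.5
```

```bash
python3 go.py
```

```text
t 18.9 pos [0.5482 0.1967 0.1978] yaw 85.2 F [ 0.5 -1.6 -5.2] T [-0.52 -0.21  0.06] w 0.174 j7 -0.84 tilt [ 0. -0.]
```

Call:
{"op": "step_arm", "data": {"motion": [0,0,0,0.4,-1,0,0,0,0.4,-1]}}

```text
time: 19.15
tool_pos: [0.5483, 0.1967, 0.1978]
eef_rot: [0.764, 0.646, 0.0, 0.0]
ft_force: [0.9, -2.2, -5.6]
gripper_width: 0.176
finger_force: 99.4
```

```bash
python3 go.py
```

```text
t 19.1 pos [0.5483 0.1967 0.1978] yaw 80.4 F [ 0.9 -2.2 -5.6] T [-0.49 -0.24  0.13] w 0.176 j7 -0.90 tilt [ 0. -0.]
```

Call:
{"op": "step_arm", "data": {"motion": [0,0,0,0.4,-1,0,0,0,0.4,-1]}}

```text
time: 19.35
tool_pos: [0.5484, 0.1967, 0.1979]
eef_rot: [0.79, 0.613, 0.0, 0.0]
ft_force: [1.0, -1.8, -5.2]
gripper_width: 0.176
finger_force: 99.3
```

```bash
python3 go.py
```

```text
t 19.4 pos [0.5484 0.1967 0.1979] yaw 75.6 F [ 1.  -1.8 -5.2] T [-0.53 -0.29  0.13] w 0.176 j7 -0.97 tilt [ 0.001 -0.   ]
```

Call:
{"op": "step_arm", "data": {"motion": [0,0,0,0.4,-1,0,0,0,0.4,-1]}}

```text
time: 19.55
tool_pos: [0.5485, 0.1968, 0.1979]
eef_rot: [0.815, 0.579, 0.0, 0.0]
ft_force: [1.0, -1.6, -5.4]
gripper_width: 0.175
finger_force: 99.3
```

```bash
python3 go.py
```

```text
t 19.6 pos [0.5485 0.1968 0.1979] yaw 70.8 F [ 1.  -1.6 -5.4] T [-0.52 -0.4   0.1 ] w 0.175 j7 -1.03 tilt [ 0.001 -0.   ]
```

Call:
{"op": "step_arm", "data": {"motion": [0,0,0,0.4,-1,0,0,0,0.4,-1]}}

```text
time: 19.75
tool_pos: [0.5486, 0.1968, 0.1979]
eef_rot: [0.839, 0.545, 0.0, 0.0]
ft_force: [1.1, -1.3, -4.9]
gripper_width: 0.176
finger_force: 99.4
```

```bash
python3 go.py
```

```text
t 19.8 pos [0.5486 0.1968 0.1979] yaw 66.0 F [ 1.1 -1.3 -4.9] T [-0.55 -0.43  0.19] w 0.176 j7 -1.09 tilt [ 0.001 -0.   ]
```

Call:
{"op": "step_arm", "data": {"motion": [0,0,0,0.4,-1,0,0,0,0.4,-1]}}

```text
time: 19.95
tool_pos: [0.5487, 0.1969, 0.1979]
eef_rot: [0.86, 0.51, 0.001, 0.001]
ft_force: [1.8, -2.5, -5.6]
gripper_width: 0.174
finger_force: 99.4
```

```bash
python3 go.py
```

```text
t 19.9 pos [0.5487 0.1969 0.1979] yaw 61.3 F [ 1.8 -2.5 -5.6] T [-0.62 -0.51  0.49] w 0.174 j7 -1.16 tilt [ 0.002 -0.   ]
```

Call:
{"op": "step_arm", "data": {"motion": [0,0,0,0.4,-1,0,0,0,0.4,-1]}}

```text
time: 20.15
tool_pos: [0.5488, 0.1969, 0.1979]
eef_rot: [0.881, 0.474, 0.001, 0.001]
ft_force: [2.6, -2.3, -6.1]
gripper_width: 0.176
finger_force: 99.4
```

```bash
python3 go.py
```

```text
t 20.1 pos [0.5488 0.1969 0.1979] yaw 56.5 F [ 2.6 -2.3 -6.1] T [-0.59 -0.6   0.61] w 0.176 j7 -1.22 tilt [ 0.002 -0.   ]
```

Call:
{"op": "step_arm", "data": {"motion": [0,0,0,0.4,-1,0,0,0,0.4,-1]}}

```text
time: 20.35
tool_pos: [0.5489, 0.1968, 0.1979]
eef_rot: [0.9, 0.436, 0.001, 0.001]
ft_force: [2.2, -2.4, -4.5]
gripper_width: 0.177
finger_force: 99.4
```

```bash
python3 go.py
```

```text
t 20.4 pos [0.5489 0.1968 0.1979] yaw 51.8 F [ 2.2 -2.4 -4.5] T [-0.66 -0.59  0.67] w 0.177 j7 -1.28 tilt [ 0.002 -0.   ]
```

Call:
{"op": "step_arm", "data": {"motion": [0,0,0,0.5,-1,0,0,0,0,-1]}}

```text
time: 20.55
tool_pos: [0.549, 0.1969, 0.198]
eef_rot: [0.911, 0.413, 0.001, 0.001]
ft_force: [2.4, -2.1, -6.7]
gripper_width: 0.177
finger_force: 99.3
```

```bash
python3 go.py
```

```text
t 20.6 pos [0.549  0.1969 0.198 ] yaw 48.8 F [ 2.4 -2.1 -6.7] T [-0.72 -0.86  0.64] w 0.177 j7 -1.32 tilt [ 0.002 -0.   ]
```

Call:
{"op": "step_arm", "data": {"motion": [0,0,0,-0.8,-1,0,0,-0.25,0,-1,0,0,-0.2,-1,-1,0,0,0,-1,-1,0,0,0,-1,-1,0,0,0,-1,-1,0,0,0,-1,-1,0,0,0,-1,-1,0,0,0,-1,-1]}}

```text
time: 21.45
tool_pos: [0.5478, 0.1983, 0.2435]
eef_rot: [0.671, 0.742, 0.001, -0.001]
ft_force: [-0.8, -1.0, -2.1]
gripper_width: 0.172
finger_force: 100.0
```

Call:
{"op": "step_arm", "data": {"motion": [-0.395,0.069,0,0,-1,-0.395,0.069,0,0,-1,-0.395,0.069,0,0,-1,-0.395,0.069,0,0,-1,0,0,0.2,0,-1,0,0,0,0,-1,0,0,0,0,-1]}}

```text
time: 22.15
tool_pos: [0.5899, 0.0444, 0.2233]
eef_rot: [0.672, 0.741, 0.001, -0.001]
ft_force: [-1.0, 0.4, -2.5]
gripper_width: 0.175
finger_force: 99.9
```

```bash
python3 go.py .5902 .0415 .2045 95
```

```text
t 22.1 pos [0.5899 0.0444 0.2233] yaw 95.6 F [-1.   0.4 -2.5] T [ 0.09 -0.01 -0.  ] w 0.175 j7 -0.40 tilt [-0.     0.002]
turn units 0.09 then shift units -0.029 0.001 0.188
```

Call:
{"op": "step_arm", "data": {"motion": [-0.028,0.002,0.06,0,-1,0,0,0.06,0,-1,0,0,0.065,0,-1,0,0,0,0,-1]}}

```text
time: 22.55
tool_pos: [0.5902, 0.0407, 0.2037]
eef_rot: [0.673, 0.74, 0.0, -0.001]
ft_force: [-0.4, 1.3, -3.6]
gripper_width: 0.174
finger_force: 99.7
```

```bash
python3 go.py .5902 .0415 .197 95
```

```text
t 22.6 pos [0.5902 0.0407 0.2037] yaw 95.5 F [-0.4  1.3 -3.6] T [ 0.39  0.01 -0.  ] w 0.174 j7 -0.41 tilt [-0.001  0.001]
turn units 0.08 then shift units 0.008 0.001 0.067
```

Call:
{"op": "step_arm", "data": {"motion": [0.006,0,0.035,0,-1,0,0,0.03,0,-1,0,0,0,0,-1,0,0,0,0.6,-1,0,0,0,0.9,-1,0,0,0,0.9,-1]}}

```text
time: 23.15
tool_pos: [0.5901, 0.0414, 0.1977]
eef_rot: [0.761, 0.648, 0.0, -0.001]
ft_force: [-0.4, 3.3, -4.8]
gripper_width: 0.174
finger_force: 99.7
```

```bash
python3 go.py
```

```text
t 23.1 pos [0.5901 0.0414 0.1977] yaw 80.8 F [-0.4  3.3 -4.8] T [0.92 0.24 0.14] w 0.174 j7 -0.62 tilt [-0.001  0.002]
```

Call:
{"op": "step_arm", "data": {"motion": [0,0,0,0.4,-1,0,0,0,0.4,-1]}}

```text
time: 23.35
tool_pos: [0.5902, 0.0415, 0.1977]
eef_rot: [0.787, 0.617, 0.0, -0.001]
ft_force: [-0.6, 3.1, -4.8]
gripper_width: 0.174
finger_force: 99.7
```

```bash
python3 go.py
```

```text
t 23.4 pos [0.5902 0.0415 0.1977] yaw 76.2 F [-0.6  3.1 -4.8] T [0.9  0.12 0.08] w 0.174 j7 -0.68 tilt [-0.001  0.002]
```

Call:
{"op": "step_arm", "data": {"motion": [0,0,0,0.4,-1,0,0,0,0.4,-1]}}

```text
time: 23.55
tool_pos: [0.5903, 0.0415, 0.1977]
eef_rot: [0.812, 0.583, 0.0, -0.001]
ft_force: [1.3, 2.9, -4.9]
gripper_width: 0.172
finger_force: 99.7
```

```bash
python3 go.py
```

```text
t 23.6 pos [0.5903 0.0415 0.1977] yaw 71.4 F [ 1.3  2.9 -4.9] T [0.88 0.06 0.1 ] w 0.172 j7 -0.75 tilt [-0.001  0.002]
```

Call:
{"op": "step_arm", "data": {"motion": [0,0,0,0.4,-1,0,0,0,0.4,-1]}}

```text
time: 23.75
tool_pos: [0.5904, 0.0415, 0.1977]
eef_rot: [0.836, 0.549, 0.0, -0.001]
ft_force: [-1.0, 2.5, -5.0]
gripper_width: 0.171
finger_force: 99.5
```

```bash
python3 go.py
```

```text
t 23.8 pos [0.5904 0.0415 0.1977] yaw 66.6 F [-1.   2.5 -5. ] T [0.9  0.04 0.14] w 0.171 j7 -0.81 tilt [-0.     0.002]
```

Call:
{"op": "step_arm", "data": {"motion": [0,0,0,0.4,-1,0,0,0,0.4,-1]}}

```text
time: 23.95
tool_pos: [0.5905, 0.0416, 0.1977]
eef_rot: [0.858, 0.514, 0.0, -0.001]
ft_force: [-0.4, 2.9, -4.3]
gripper_width: 0.172
finger_force: 99.5
```

```bash
python3 go.py
```

```text
t 23.9 pos [0.5905 0.0416 0.1977] yaw 61.9 F [-0.4  2.9 -4.3] T [ 0.9  -0.08  0.54] w 0.172 j7 -0.87 tilt [-0.     0.001]
```

Call:
{"op": "step_arm", "data": {"motion": [0,0,0,0.4,-1,0,0,0,0.4,-1]}}

```text
time: 24.15
tool_pos: [0.5907, 0.0417, 0.1977]
eef_rot: [0.878, 0.478, 0.0, -0.001]
ft_force: [0.5, 2.8, -4.4]
gripper_width: 0.177
finger_force: 99.5
```

```bash
python3 go.py
```

```text
t 24.1 pos [0.5907 0.0417 0.1977] yaw 57.1 F [ 0.5  2.8 -4.4] T [ 0.81 -0.12  0.59] w 0.177 j7 -0.94 tilt [0.    0.001]
```

Call:
{"op": "step_arm", "data": {"motion": [0,0,0,0.6,-1,0,0,0,0.6,-1,0,0,0,0,-1]}}

```text
time: 24.45
tool_pos: [0.5908, 0.0416, 0.1978]
eef_rot: [0.907, 0.422, 0.0, -0.0]
ft_force: [0.5, 2.2, -5.3]
gripper_width: 0.173
finger_force: 99.4
```

```bash
python3 go.py
```

```text
t 24.4 pos [0.5908 0.0416 0.1978] yaw 49.9 F [ 0.5  2.2 -5.3] T [ 0.98 -0.21  0.45] w 0.173 j7 -1.03 tilt [0.    0.001]
```

Call:
{"op": "step_arm", "data": {"motion": [0,0,0,-0.8,-1,0,0,-0.25,0,-1,0,0,-0.2,-1,-1,0,0,0,-1,-1,0,0,0,-1,-1,0,0,0,-1,-1,0,0,0,-1,-1,0,0,0,-1,-1,0,0,0,-1,-1,0,0,0,-0.9,-1]}}

```text
time: 25.45
tool_pos: [0.5907, 0.0386, 0.243]
eef_rot: [0.628, 0.778, -0.001, 0.001]
ft_force: [0.2, -0.2, -3.1]
gripper_width: 0.173
finger_force: 100.0
```

Call:
{"op": "step_arm", "data": {"motion": [0.282,0.25,0,0,-1,0.282,0.25,0,0,-1,0.282,0.25,0,0,-1,0,0,0.2,0,-1,0,0,0,0,-1,0,0,0,0,-1]}}

```text
time: 26.05
tool_pos: [0.6461, 0.136, 0.2225]
eef_rot: [0.63, 0.777, -0.002, 0.0]
ft_force: [0.4, -0.2, -1.2]
gripper_width: 0.174
finger_force: 99.9
```

```bash
python3 go.py .6463 .1397 .2045 102
```

```text
t 26.1 pos [0.6461 0.136  0.2225] yaw 101.9 F [ 0.4 -0.2 -1.2] T [ 0.02 -0.    0.03] w 0.174 j7 -0.39 tilt [-0.002 -0.003]
turn units -0.02 then shift units 0.036 0.01 0.18
```

Call:
{"op": "step_arm", "data": {"motion": [0.034,0.01,0.06,0,-1,0,0,0.06,0,-1,0,0,0.06,0,-1,0,0,0,0,-1]}}

```text
time: 26.45
tool_pos: [0.6463, 0.1409, 0.2041]
eef_rot: [0.63, 0.777, -0.001, 0.0]
ft_force: [-0.9, -1.2, -4.1]
gripper_width: 0.173
finger_force: 99.7
```

```bash
python3 go.py .6463 .1397 .197 102
```

```text
t 26.4 pos [0.6463 0.1409 0.2041] yaw 102.0 F [-0.9 -1.2 -4.1] T [-0.23  0.06 -0.01] w 0.173 j7 -0.40 tilt [-0.001 -0.002]
turn units -0.01 then shift units -0.011 -0.003 0.071
```

Call:
{"op": "step_arm", "data": {"motion": [-0.009,0,0.035,0,-1,0,0,0.033,0,-1,0,0,0,0,-1,0,0,0,0.6,-1,0,0,0,0.7,-1,0,0,0,0.7,-1]}}

```text
time: 27.05
tool_pos: [0.6464, 0.1403, 0.1976]
eef_rot: [0.708, 0.706, -0.001, 0.0]
ft_force: [-1.1, -1.2, -4.1]
gripper_width: 0.173
finger_force: 99.8
```

```bash
python3 go.py
```

```text
t 27.1 pos [0.6464 0.1403 0.1976] yaw 89.8 F [-1.1 -1.2 -4.1] T [-0.47  0.21  0.1 ] w 0.173 j7 -0.58 tilt [-0.001 -0.002]
```

Call:
{"op": "step_arm", "data": {"motion": [0,0,0,0.4,-1,0,0,0,0.4,-1]}}

```text
time: 27.25
tool_pos: [0.6465, 0.1403, 0.1976]
eef_rot: [0.737, 0.676, -0.001, 0.0]
ft_force: [-0.5, -2.2, -3.9]
gripper_width: 0.175
finger_force: 99.7
```

```bash
python3 go.py
```

```text
t 27.2 pos [0.6465 0.1403 0.1976] yaw 85.1 F [-0.5 -2.2 -3.9] T [-0.44  0.15  0.12] w 0.175 j7 -0.65 tilt [-0.001 -0.002]
```

Call:
{"op": "step_arm", "data": {"motion": [0,0,0,0.4,-1,0,0,0,0.4,-1]}}

```text
time: 27.45
tool_pos: [0.6466, 0.1404, 0.1976]
eef_rot: [0.764, 0.645, -0.001, 0.0]
ft_force: [-0.4, -2.0, -4.7]
gripper_width: 0.171
finger_force: 99.6
```

```bash
python3 go.py
```

```text
t 27.4 pos [0.6466 0.1404 0.1976] yaw 80.3 F [-0.4 -2.  -4.7] T [-0.42  0.09  0.11] w 0.171 j7 -0.71 tilt [-0.001 -0.001]
```

Call:
{"op": "step_arm", "data": {"motion": [0,0,0,0.4,-1,0,0,0,0.4,-1]}}

```text
time: 27.65
tool_pos: [0.6467, 0.1404, 0.1976]
eef_rot: [0.791, 0.612, -0.001, 0.0]
ft_force: [0.6, -1.4, -3.5]
gripper_width: 0.175
finger_force: 99.6
```

```bash
python3 go.py
```

```text
t 27.6 pos [0.6467 0.1404 0.1976] yaw 75.5 F [ 0.6 -1.4 -3.5] T [-0.48  0.03  0.12] w 0.175 j7 -0.78 tilt [-0.001 -0.001]
```

Call:
{"op": "step_arm", "data": {"motion": [0,0,0,0.4,-1,0,0,0,0.4,-1]}}

```text
time: 27.85
tool_pos: [0.6468, 0.1404, 0.1976]
eef_rot: [0.816, 0.579, -0.001, 0.0]
ft_force: [0.1, -1.5, -5.3]
gripper_width: 0.173
finger_force: 99.5
```

```bash
python3 go.py
```

```text
t 27.9 pos [0.6468 0.1404 0.1976] yaw 70.7 F [ 0.1 -1.5 -5.3] T [-0.46 -0.01  0.11] w 0.173 j7 -0.85 tilt [-0.001 -0.001]
```

Call:
{"op": "step_arm", "data": {"motion": [0,0,0,0.4,-1,0,0,0,0.4,-1]}}

```text
time: 28.05
tool_pos: [0.6469, 0.1404, 0.1976]
eef_rot: [0.839, 0.544, -0.0, 0.0]
ft_force: [0.6, -0.9, -4.9]
gripper_width: 0.174
finger_force: 99.6
```

```bash
python3 go.py
```

```text
t 28.1 pos [0.6469 0.1404 0.1976] yaw 65.9 F [ 0.6 -0.9 -4.9] T [-0.43 -0.07  0.32] w 0.174 j7 -0.92 tilt [-0.    -0.001]
```

Call:
{"op": "step_arm", "data": {"motion": [0,0,0,0.4,-1,0,0,0,0.4,-1]}}

```text
time: 28.25
tool_pos: [0.647, 0.1405, 0.1977]
eef_rot: [0.861, 0.509, -0.0, 0.001]
ft_force: [1.0, -1.5, -4.0]
gripper_width: 0.174
finger_force: 99.6
```

```bash
python3 go.py
```

```text
t 28.2 pos [0.647  0.1405 0.1977] yaw 61.2 F [ 1.  -1.5 -4. ] T [-0.51 -0.13  0.58] w 0.174 j7 -0.98 tilt [ 0.    -0.001]
```

Call:
{"op": "step_arm", "data": {"motion": [0,0,0,0.4,-1,0,0,0,0.4,-1]}}

```text
time: 28.45
tool_pos: [0.6471, 0.1405, 0.1977]
eef_rot: [0.881, 0.473, -0.0, 0.001]
ft_force: [0.6, -2.1, -3.8]
gripper_width: 0.17
finger_force: 99.6
```

```bash
python3 go.py
```

```text
t 28.4 pos [0.6471 0.1405 0.1977] yaw 56.4 F [ 0.6 -2.1 -3.8] T [-0.54 -0.23  0.56] w 0.170 j7 -1.05 tilt [ 0.    -0.002]
```

Call:
{"op": "step_arm", "data": {"motion": [0,0,0,0.4,-1,0,0,0,0.4,-1]}}

```text
time: 28.65
tool_pos: [0.6473, 0.1405, 0.1977]
eef_rot: [0.9, 0.435, -0.0, 0.001]
ft_force: [0.8, -1.7, -5.0]
gripper_width: 0.175
finger_force: 99.6
```

```bash
python3 go.py
```

```text
t 28.6 pos [0.6473 0.1405 0.1977] yaw 51.6 F [ 0.8 -1.7 -5. ] T [-0.51 -0.29  0.65] w 0.175 j7 -1.12 tilt [ 0.001 -0.002]
```

Call:
{"op": "step_arm", "data": {"motion": [0,0,0,-0.8,-1,0,0,-0.25,0,-1,0,0,-0.2,-1,-1,0,0,0,-1,-1,0,0,0,-1,-1,0,0,0,-1,-1,0,0,0,-1,-1,0,0,0,-0.6,-1]}}

```text
time: 29.45
tool_pos: [0.6472, 0.1417, 0.2433]
eef_rot: [0.706, 0.708, 0.001, -0.0]
ft_force: [-0.5, -0.2, -3.4]
gripper_width: 0.173
finger_force: 100.0
```

Call:
{"op": "step_arm", "data": {"motion": [-0.106,-0.389,0,0,-1,-0.106,-0.389,0,0,-1,-0.106,-0.389,0,0,-1,-0.106,-0.389,0,0,-1,0,0,0.2,0,-1,0,0,0,0,-1,0,0,0,0,-1]}}

```text
time: 30.15
tool_pos: [0.4925, 0.0996, 0.2237]
eef_rot: [0.707, 0.707, 0.001, 0.0]
ft_force: [0.9, 1.1, -2.3]
gripper_width: 0.173
finger_force: 99.9
```

```bash
python3 go.py .4914 .0978 .2045 90
```

```text
t 30.1 pos [0.4925 0.0996 0.2237] yaw 90.0 F [ 0.9  1.1 -2.3] T [ 0.01 -0.02  0.04] w 0.173 j7 -0.64 tilt [0.002 0.001]
turn units -0.0 then shift units -0.018 -0.011 0.192
```

Call:
{"op": "step_arm", "data": {"motion": [-0.018,-0.009,0.06,0,-1,0,0,0.06,0,-1,0,0,0.07,0,-1,0,0,0,0,-1]}}

```text
time: 30.55
tool_pos: [0.4907, 0.0974, 0.2033]
eef_rot: [0.707, 0.707, 0.0, -0.0]
ft_force: [0.9, 0.6, -3.5]
gripper_width: 0.177
finger_force: 99.9
```

```bash
python3 go.py .4914 .0978 .197 90
```

```text
t 30.6 pos [0.4907 0.0974 0.2033] yaw 90.0 F [ 0.9  0.6 -3.5] T [ 0.19 -0.27  0.  ] w 0.177 j7 -0.66 tilt [-0.     0.001]
turn units 0.0 then shift units 0.004 0.007 0.063
```

Call:
{"op": "step_arm", "data": {"motion": [0.003,0.005,0.033,0,-1,0,0,0.03,0,-1,0,0,0,0,-1,0,0,0,0.7,-1,0,0,0,0.7,-1,0,0,0,0.7,-1]}}

```text
time: 31.15
tool_pos: [0.4917, 0.0981, 0.198]
eef_rot: [0.781, 0.624, 0.001, 0.0]
ft_force: [1.6, 0.7, -5.3]
gripper_width: 0.175
finger_force: 99.7
```

```bash
python3 go.py
```

```text
t 31.1 pos [0.4917 0.0981 0.198 ] yaw 77.3 F [ 1.6  0.7 -5.3] T [ 0.48 -0.53  0.12] w 0.175 j7 -0.83 tilt [0.002 0.001]
```

Call:
{"op": "step_arm", "data": {"motion": [0,0,0,0.4,-1,0,0,0,0.4,-1]}}

```text
time: 31.35
tool_pos: [0.4918, 0.0982, 0.198]
eef_rot: [0.806, 0.592, 0.001, 0.0]
ft_force: [2.5, 1.1, -5.1]
gripper_width: 0.175
finger_force: 99.5
```

```bash
python3 go.py
```

```text
t 31.4 pos [0.4918 0.0982 0.198 ] yaw 72.5 F [ 2.5  1.1 -5.1] T [ 0.46 -0.55  0.09] w 0.175 j7 -0.89 tilt [0.002 0.001]
```

Call:
{"op": "step_arm", "data": {"motion": [0,0,0,0.4,-1,0,0,0,0.4,-1]}}

```text
time: 31.55
tool_pos: [0.4919, 0.0982, 0.198]
eef_rot: [0.83, 0.557, 0.001, 0.0]
ft_force: [2.9, 1.8, -5.6]
gripper_width: 0.175
finger_force: 99.5
```

```bash
python3 go.py
```

```text
t 31.6 pos [0.4919 0.0982 0.198 ] yaw 67.7 F [ 2.9  1.8 -5.6] T [ 0.38 -0.58  0.1 ] w 0.175 j7 -0.95 tilt [0.002 0.001]
```

Call:
{"op": "step_arm", "data": {"motion": [0,0,0,0.4,-1,0,0,0,0.4,-1]}}

```text
time: 31.75
tool_pos: [0.4921, 0.0983, 0.1981]
eef_rot: [0.853, 0.523, 0.002, 0.0]
ft_force: [2.5, 1.2, -5.8]
gripper_width: 0.175
finger_force: 99.6
```

```bash
python3 go.py
```

```text
t 31.8 pos [0.4921 0.0983 0.1981] yaw 63.0 F [ 2.5  1.2 -5.8] T [ 0.41 -0.68  0.52] w 0.175 j7 -1.01 tilt [0.003 0.001]
```

Call:
{"op": "step_arm", "data": {"motion": [0,0,0,0.4,-1,0,0,0,0.4,-1]}}

```text
time: 31.95
tool_pos: [0.4922, 0.0983, 0.1981]
eef_rot: [0.874, 0.487, 0.002, 0.0]
ft_force: [1.9, 2.1, -5.9]
gripper_width: 0.172
finger_force: 99.6
```

```bash
python3 go.py
```

```text
t 31.9 pos [0.4922 0.0983 0.1981] yaw 58.3 F [ 1.9  2.1 -5.9] T [ 0.37 -0.76  0.62] w 0.172 j7 -1.07 tilt [0.003 0.001]
```

Call:
{"op": "step_arm", "data": {"motion": [0,0,0,0.4,-1,0,0,0,0.4,-1]}}

```text
time: 32.15
tool_pos: [0.4922, 0.0982, 0.1981]
eef_rot: [0.894, 0.449, 0.002, 0.0]
ft_force: [4.9, 1.8, -6.3]
gripper_width: 0.181
finger_force: 99.5
```

```bash
python3 go.py
```

```text
t 32.1 pos [0.4922 0.0982 0.1981] yaw 53.3 F [ 4.9  1.8 -6.3] T [ 0.52 -1.18  0.63] w 0.181 j7 -1.13 tilt [0.003 0.001]
```

Call:
{"op": "step_arm", "data": {"motion": [0,0,0,0.4,-1,0,0,0,0,-1]}}

```text
time: 32.35
tool_pos: [0.4922, 0.0981, 0.1981]
eef_rot: [0.903, 0.43, 0.002, 0.0]
ft_force: [4.9, 3.1, -6.2]
gripper_width: 0.171
finger_force: 99.3
```

```bash
python3 go.py
```

```text
t 32.4 pos [0.4922 0.0981 0.1981] yaw 50.9 F [ 4.9  3.1 -6.2] T [ 0.71 -1.38  0.6 ] w 0.171 j7 -1.16 tilt [0.003 0.001]
```

Call:
{"op": "step_arm", "data": {"motion": [0,0,0,-0.8,-1,0,0,-0.25,0,-1,0,0,-0.25,0,-1,0,0,0,0,-1]}}

```text
time: 32.75
tool_pos: [0.4913, 0.0968, 0.2502]
eef_rot: [0.885, 0.466, 0.001, 0.001]
ft_force: [0.9, 0.6, -3.1]
gripper_width: 0.171
finger_force: 100.3
```

```bash
python3 go.py .5635 -.2075 .25 56
python3 - <<'E'
from h import *
d=pickle.load(open("top0.pkl","rb"));h=cv2.cvtColor(d["color"],cv2.COLOR_RGB2HSV)
m=((h[...,0]<20)&(h[...,1]>90)).astype(np.uint8);m[:165]=0;m[212:]=0;m[:,:297]=0;m[:,336:]=0
k=max(cv2.findContours(m,0,1)[0],key=cv2.contourArea);(u,v),r=cv2.minEnclosingCircle(k);print(u,v,r,onz(d,(u,v),.008))
for q in((283,177),(334,222)):print(onz(d,q,.06))
E
```

```text
t 32.8 pos [0.4913 0.0968 0.2502] yaw 55.6 F [ 0.9  0.6 -3.1] T [ 0.02 -0.04 -0.05] w 0.171 j7 -1.07 tilt [0.002 0.   ]
turn units -0.07 then shift units -2.119 2.301 0.002
317.1231994628906 188.2463836669922 15.538835525512695 [ 0.56131648 -0.21031811  0.008     ]
[ 0.59085992 -0.099861    0.06      ]
[ 0.45167281 -0.25281196  0.06      ]
```

Call:
{"op": "step_arm", "data": {"motion": [-0.265,0.288,0,0,-1,-0.265,0.288,0,0,-1,-0.265,0.288,0,0,-1,-0.265,0.288,0,0,-1,-0.265,0.288,0,0,-1,-0.265,0.288,0,0,-1,-0.265,0.288,0,0,-1,-0.265,0.288,0,0,-1,0,0,0,0,-1,0,0,0,0,-1]}}

```text
time: 33.75
tool_pos: [0.5601, -0.2088, 0.2462]
eef_rot: [0.885, 0.466, -0.002, -0.001]
ft_force: [-0.4, 0.0, -1.6]
gripper_width: 0.171
finger_force: 100.2
```

```bash
python3 go.py .5625 -.2085 .0865 55.6
```

```text
t 33.8 pos [ 0.5601 -0.2088  0.2462] yaw 55.5 F [-0.4  0.  -1.6] T [ 0.1  -0.   -0.03] w 0.171 j7 -0.50 tilt [-0.005  0.001]
turn units -0.01 then shift units 0.016 0.018 1.597
```

Call:
{"op": "step_arm", "data": {"motion": [0.016,0.018,0.4,0,-1,0,0,0.4,0,-1,0,0,0.35,0,-1,0,0,0.25,0,-1,0,0,0.13,0,-1,0,0,0,0,-1,0,0,0,0,-1]}}

```text
time: 34.45
tool_pos: [0.5651, -0.2067, 0.0957]
eef_rot: [0.884, 0.468, 0.0, 0.0]
ft_force: [1.1, -0.4, -3.1]
gripper_width: 0.173
finger_force: 99.9
```

```bash
python3 go.py .5625 -.2085 .0845 55.6
```

```text
t 34.5 pos [ 0.5651 -0.2067  0.0957] yaw 55.8 F [ 1.1 -0.4 -3.1] T [-0.04  0.03  0.02] w 0.173 j7 -0.57 tilt [0.001 0.   ]
turn units 0.04 then shift units -0.03 -0.012 0.112
```

Call:
{"op": "step_arm", "data": {"motion": [-0.03,-0.012,0.05,0,-1,0,0,0.03,0,-1,0,0,0.015,0,-1,0,0,0.015,0,-1,0,0,0,0,-1]}}

```text
time: 34.95
tool_pos: [0.5622, -0.2092, 0.0846]
eef_rot: [0.884, 0.468, 0.0, 0.0]
ft_force: [-0.4, -0.3, 3.1]
gripper_width: 0.175
finger_force: 100.7
```

```bash
python3 go.py .5625 -.2085 .0845 55.6
```

```text
t 35.0 pos [ 0.5622 -0.2092  0.0846] yaw 55.8 F [-0.4 -0.3  3.1] T [ 0.06  0.28 -0.03] w 0.175 j7 -0.57 tilt [ 0.001 -0.   ]
turn units 0.03 then shift units 0.007 -0.002 0.001
```

Contact is felt, so the key is on the cork. I'll open and retreat upward.

Call:
{"op": "step_arm", "data": {"motion": [0,0,0,0,-0.3,0,0,0,0,-0.1,0,0,0,0,0,0,0,0,0,0,0,0,-0.1,0,0,0,0,-0.3,0,0,0,0,-0.4,0,0,0,0,-0.4,0,0,0,0,-0.3,0,0]}}

```text
time: 35.85
tool_pos: [0.5627, -0.2091, 0.2373]
eef_rot: [0.884, 0.468, 0.001, 0.001]
ft_force: [0.9, -0.4, -0.4]
gripper_width: 0.499
finger_force: 0.0
```

Call:
{"op": "step_arm", "data": {"motion": [-0.3,0.3,0,0,0,-0.3,0.3,0,0,0,-0.3,0.3,0,0,0,-0.3,0.3,0,0,0,-0.3,0.3,0,0,0,0,0,0,0,0]}}

```text
time: 36.45
tool_pos: [0.5993, -0.4261, 0.2337]
eef_rot: [0.886, 0.464, -0.002, 0.003]
ft_force: [-0.6, -0.5, -0.3]
gripper_width: 0.495
finger_force: 0.0
```

```bash
python3 go.py
python3 - <<'E'
from edges import *
from workcell import imaging
d=imaging.get_image("top");d2=imaging.get_image("side")
N=np.array([[.6457,.1389,.131],[.5894,.0408,.131],[.4913,.0971,.131],[.5476,.1952,.131]])
for n,p in zip("ABCD",N): print(n,ang(d,px(d,p)[0]))
i=np.hstack([d["color"][120:260,165:365],d2["color"][110:250,180:380]])
cv2.imwrite("pics/end.png",cv2.resize(i,(800,280),interpolation=2)[:,:,::-1])
E
```

```text
t 36.5 pos [ 0.5993 -0.4261  0.2337] yaw 55.3 F [-0.6 -0.5 -0.3] T [ 0.02  0.03 -0.04] w 0.495 j7 -0.20 tilt [-0.001 -0.006]
A (np.float32(-25.5456), np.float32(0.5469386))
B (np.float32(-26.94379), np.float32(0.56402516))
C (np.float32(-26.72443), np.float32(0.71019685))
D (np.float32(-26.273907), np.float32(0.55709976))
```

View pics/end.png

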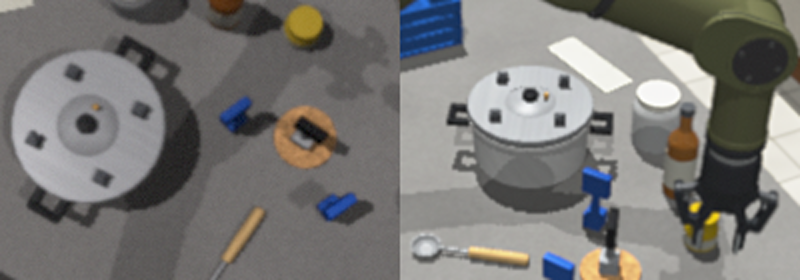

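The final view shows the lid's nuts in place, the key standing upright on the small cork disc (crop 303,135 top; 612,240 side) and the arm clear. I'll hand it in.

```bash
python3 -c "
from workcell import job
print(job.job_done())"
```

```text
the job is handed in; nothing more can be done
None
```

The job is handed in, but it returned no verdict: all four nuts had both crosswise rounds and were nipped up roughly 12–17° past hard by wrist angle and torque feel (nut angles in the final picture leave a few degrees' doubt), and the key stands upright on the small cork disc, let go.

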